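Load a steel-rule die into the lever press

ROBOT

A 6-joint arm with a two-finger parallel gripper is mounted at the origin on the work surface. World frame = base frame: x ahead of the robot, y to its left, z up, the work surface at z = 0. Lengths are in m, angles in degrees, forces in N, time in s.
With the tool pointing down it reaches from about 0.35 to 0.875 m from the base axis. Payload 4.2 kg.
Tool frame: the origin (TCP) lies on the centre line of the jaws, within the pads' length; the fingertips stand 17 mm ahead of it and the grasp point (between the pads) lies 2 mm behind it (tips_ahead is the distance from the TCP to the fingertips, in m); z points along the fingers, x is the direction in which the jaws open and shut, and the axes are right-handed (so a half turn about z gives the same grasp; the last joint's range is limited). The gripper opens to 87 mm and grips with 3 to 60 N. Pads are 19 mm wide; open, the fingers measure 117 mm over their backs; the gripper's body (75 mm by 190 mm) begins 51 mm behind the grasp point.
Start: joints at [78.644, 22.042, 0.453, 0, -68.411, -14.817], TCP at [0.276, 0.561, 0.24] pointing down, gripper open.
Joint ranges: [-179.83, 179.83], [-69.29, 118.12], [-61.27, 80.66], [-181.25, 117.63], [-171.15, -9.14], [-177.46, 177.46]. Speed limits (degrees/s): [159.86, 159.86, 180, 180, 180, 180].

INTERFACE

Orientations are given as a 3x3 rotation matrix whose columns are the frame's x, y, z axes.
In Python, from station import sense, capture, camera_info, finish_job, boxes_of, spot_point, tips_ahead gives the robot as it stands. The module is installed in compiled form; this text tells all that it offers.
- The arm moves only by the tool carry_out, never from a script. Its arguments are lists of equal length, an entry for each row: "delta_pos": the shift along the tool's x, y, z scaled (see below), a list of three; "spin": the turn about the tool's z scaled (see below); "gripper": the opening in per cent of the stroke, from 0 (shut) to 100 (fully open). In form: {"delta_pos": [[x, y, z], ...], "spin": [spin, ...], "gripper": [gripper, ...]}. A call has 1 to 12 rows; each row is the pose to reach, as a shift and turn from the pose commanded when the call began, along the tool's axes at that moment; what a row does not reach only later rows make up. The controller multiplies each number of a shift by 0.1 m and each number of a turn by pi/4 rad. A row lasts 1/8 s, in which the tool goes at most 62.5 mm and 10.7 degrees, less where a joint would pass 70% of its speed; a pose out of reach is approached as far as the arm can. A call with a number of a shift or a turn outside -1 to 1 is refused whole. A call with a gripper value outside its range is refused whole. The fingers move at their own pace and stop on an object; the grip force is fixed at half the most. Time passes only in rows, so rows that repeat a pose let the fingers close. It gives the time, the measured TCP pose, the force and the opening at its end, in the units of the state.
- sense(): the state, without advancing time (a new reading comes with each control period).
- capture(name): name is "side" or "top" or "wrist"; returns the picture (400x640x3 uint8, red, green, blue); there is no depth.
- camera_info(name): a dict with "fov_y" (degrees; the focal length in pixels is half the picture's height over the tangent of half this angle, whatever the lens; pixels are square), "cx", "cy" (the principal point, pixels), "origin" and "rotation" of the camera in the world. Camera axes: x right, y down, z forward; pixel columns grow to the right and rows downward; lengths in m; the calibration is good to about 2 mm. The wrist camera is an equidistant fisheye: a pixel r from the principal point sees the ray r / f radians off the axis. A picture is of the moment at which its call begins: read the wrist's pose just before it. camera_info takes no time and is no camera call; for the wrist camera it gives the pose at the moment of the call.
- finish_job(): hands the job in, once; it reports no verdict.
Trained networks look in the newest picture that a camera, given by its name, has taken for a name from the list of things; names that differ only in an ending like _2 or _b are one class to them, and where a whole thing is asked for, a point or a joint stands for the part that bears it (a point fixed in the world has none). Each returns a list of dicts, best first, with "p" (0 to 1); they miss things now and then, are a little off and sometimes report something else, mostly with a low value. They report only what shows in the picture. A call takes as long as a camera call. They do not tell look-alikes from the thing itself.
- boxes_of(camera, query): "centre" ([x, y, z] in m, in world coordinates, good to about 4 mm: the middle of the surface that is visible of it).
- spot_point(camera, query): "centre" ([x, y, z] in m, in world coordinates, good to about 4 mm: a listed point, or the origin of a listed thing).
The state is a dict: "time_s": time; "joints": joint angles; "joint_velocities": joint speeds; "effort": joint torques, N m; "tcp_pos": TCP position; "ee_rot": TCP orientation; "wrist_force": force on the tool from outside, world axes, zero at the start; "moment": the same for the moment, N m; "gripper_width": opening from 0.0 (shut) to 1.0 (fully open).
Only numpy, scipy, OpenCV 4.12 (cv2) and the standard library are available. Lean on these libraries where they do the work, as an engineer would, in place of code of your own. Each camera call takes 0.05 s, during which the arm holds its last target. There are 200 camera calls.

TASK

Two rules of the plywood die have crept up and would catch on the press: knock both down level with the rest with the wooden mallet, keeping the gripper off these two (they are knives). Slide the die along the press bed, between the guides and under the platen, until it sits fully home against the back stop. Leave the mallet lying or standing on the bench, clear of the press, and the loupe and the steel block where they are.

Things in the scene. Friction and masses are not known exactly. Their poses are not given: they have to be found in the camera images.
- press: Bench lever die press, grey casting, fixed. Origin on the bench under it; +x is the feed direction (about world -y), y across, z up. Flat steel bed, top at z = 45 mm, x -250 to 260, y +-130. Cheeks, ram and crosshead stand at x 85 to 185, y +-142, up to z = 222; raised lever at y = 155, from x 135, z 180 to x 310, z 325. A fixed upright back stop has its face at x = 215.
- throat (a point): Middle of the platen's lower front edge, press x = 50, y = 0, z = 71 mm; axes as the press. The platen is a fixed steel slab from here to x = 200, y +-95, 22 mm thick, its underside 26 mm above the bed. Below it two fixed guides 18 mm high run at y = +-76.5 (153 mm apart) from x = 50 to the stop; from x = 50 back to x = 22 they flare out by 14 mm each.
- home (a point): Point on the press bed at press x = 122.5, y = 0, z = 45 mm, axes as the press: the die's origin is here when the die is home against the back stop (its rear edge then sticks 20 mm out of the platen's front).
- die: Loose plywood board 185 (x) by 150 (y) by 18 mm, about 0.45 kg, askew on the press bed before the guides; its +x edge goes in first. Origin at the centre of its underside. 2 mm steel rules stand in it, edges 23.8 mm above the underside: a closed outline at x = +-81.5, y = +-65, a small hook of 13 mm radius around x 5, y 40, and the two loose rules inside.
- rule_a: Loose straight steel rule in the die, 60 mm long across the feed (along its y), 2 mm thick; origin at the middle of its upper edge, at die x = -35, y = 0. Its edge is at die z = 23.8 mm when level; at the start it stands 3.5 to 6.5 mm prouder. It is a tight fit in its slot: it slides down under about 9 N, meets a firm stop when level and stays where it is left.
- rule_b: The other loose rule, 50 mm long along the feed (along its x), 2 mm thick; origin at the middle of its upper edge, at die x = 40, y = 0. Same height, fit and behaviour as rule_a, with its own start.
- mallet: Turned beech mallet, 0.3 kg, standing on one face of its round head on the bench. Origin at the centre of the lower face; z up along the head, which is 64 mm in diameter and 95 mm long; the 20 mm round handle runs level along +x at z = 47.5 mm, from the head (x = 32) to x = 205; the swell at the handle's end is 25 mm. The centre of mass lies about 15 mm from the head's axis towards the handle.
- loupe: Bystander: standing magnifier, 40 mm in diameter, 46 mm high; origin at the centre of its foot.
- block: Bystander: steel block 35 by 70 by 30 mm; origin at the centre of its underside.
Mind the look-alikes: they are no part of the job. Leave any green look-alike of the die alone.

How it is judged:
By the outcome, as a careful person would: the job done as asked, in the order asked, and still so for the second after the job is handed in, with the robot touching nothing.
It also fails if it takes over 70 s, if anything falls off the work surface, if the arm or the gripper's body presses on something with over 40 N, if the wrist force passes 120 N, or if a joint passes its speed limit or range.

## Working session

There is one attempt and no reset: what is moved stays moved. The work goes in short steps, Python scripts to look and compute and a tool call to move; the robot and the scene stay as the last step left them, time stands still between calls to the robot, and variables do not carry over. Pictures are saved under pics/ and viewed, about 8 in all and at most 12, crops included, and the job is handed in when it is done.

Besides the shell and the picture viewer there is one more tool, called after "Request:" by a JSON object that holds its "name" and its "arguments". carry_out: Moves the arm, as the interface text tells. Its arguments: {"type":"object","properties":{"delta_pos":{"type":"array","items":{"type":"array","items":{"type":"number","minimum":-1,"maximum":1}}},"spin":{"type":"array","items":{"type":"number","minimum":-1,"maximum":1}},"gripper":{"type":"array","items":{"type":"number"}}},"required":["delta_pos","spin","gripper"]}

```bash
mkdir -p pics; cat > h.py <<'E'
import numpy as np, cv2
from station import *
def ray(cam,u,v,ci=None):
    ci=ci or camera_info(cam); f=200/np.tan(np.radians(ci["fov_y"])/2)
    d=np.array([u-ci["cx"],v-ci["cy"]])/f
    if cam=="wrist":
        r=np.hypot(*d); s=np.sin(r)/r if r>0 else 1; c=np.array([d[0]*s,d[1]*s,np.cos(r)])
    else: c=np.array([d[0],d[1],1.])
    return np.array(ci["origin"]),np.array(ci["rotation"])@c
def onz(cam,u,v,z,ci=None):
    o,d=ray(cam,u,v,ci); return o+d*(z-o[2])/d[2]
def px(cam,p,ci=None):
    ci=ci or camera_info(cam); f=200/np.tan(np.radians(ci["fov_y"])/2)
    c=np.array(ci["rotation"]).T@(np.array(p)-np.array(ci["origin"]))
    if cam=="wrist":
        t=np.arctan2(np.hypot(c[0],c[1]),c[2]); q=c[:2]/np.hypot(c[0],c[1])*t*f
    else: q=c[:2]/c[2]*f
    return q+[ci["cx"],ci["cy"]]
E
python3 - <<'E'
from h import *
np.set_printoptions(precision=4,suppress=True)
for c in("top","side"):
    im=capture(c); cv2.imwrite(f"pics/{c}0.png",im[:,:,::-1])
    ci=camera_info(c); print(c,ci["fov_y"],np.array(ci["origin"]),np.array(ci["rotation"]).tolist())
    for q in("press","throat","home","die","rule_a","mallet","loupe","block"):
        for d in spot_point(c,q)[:4]: print(q,round(d["p"],2),np.array(d["centre"]),px(c,d["centre"]).round())
s=sense();print(s["time_s"],s["tcp_pos"],np.array(s["ee_rot"]),s["wrist_force"])
E
```

```text
top 46.23673713441025 [ 0.2577 -0.0621  1.223 ] [[0.02542103568842232, -0.9865424273908715, 0.16151721240243988], [-0.9996711480906564, -0.02563179288720005, 0.0007790176483896986], [0.0033714417741945515, -0.1614839005941911, -0.9868695877517192]]
press 0.86 [ 0.5746 -0.0768 -0.0022] [321. 156.]
throat 0.78 [ 0.5643 -0.1271  0.0698] [342. 153.]
home 0.29 [0.571  0.0445 0.044 ] [275. 151.]
home 0.29 [0.5614 0.0093 0.0758] [288. 152.]
home 0.26 [ 0.4961 -0.4426 -0.0006] [458. 188.]
die 0.88 [ 0.25   -0.2631 -0.0009] [391. 280.]
die 0.8 [ 0.2929  0.2091 -0.002 ] [209. 258.]
die 0.67 [0.5706 0.0436 0.0454] [275. 151.]
rule_a 0.59 [ 0.2552 -0.2225  0.0227] [376. 277.]
rule_a 0.49 [0.5889 0.0718 0.0741] [263. 141.]
rule_a 0.48 [0.3103 0.2428 0.0232] [194. 251.]
rule_a 0.43 [0.5625 0.0079 0.0736] [288. 152.]
mallet 0.59 [0.4864 0.3164 0.0007] [172. 184.]
loupe 0.66 [0.6412 0.3246 0.0002] [174. 128.]
block 0.81 [ 0.4956 -0.4404 -0.0025] [457. 188.]
side 55.16620316951896 [0.9712 0.0173 0.8078] [[-0.1625973305998462, 0.8052161645928158, -0.5702534843034622], [0.9865563308548816, 0.1230717491
[... 238 characters left out ...]
.]
home 0.64 [0.573  0.0427 0.0466] [369. 248.]
die 0.97 [0.2908 0.2107 0.0023] [440. 171.]
die 0.62 [0.6343 0.3239 0.0017] [496. 302.]
die 0.56 [ 0.2525 -0.2611 -0.0005] [272. 142.]
die 0.55 [0.5732 0.0448 0.0457] [370. 249.]
rule_a 0.62 [0.5842 0.0761 0.0744] [385. 249.]
rule_a 0.59 [0.27   0.1777 0.0206] [429. 159.]
rule_a 0.52 [0.3147 0.2413 0.0199] [454. 175.]
rule_a 0.52 [ 0.2488 -0.301   0.0222] [258. 134.]
mallet 0.58 [ 0.4872  0.3223 -0.0003] [489. 241.]
loupe 0.93 [ 0.635   0.3251 -0.0016] [496. 303.]
block 0.83 [ 0.4955 -0.4511  0.0021] [177. 202.]
0.9 [0.2756 0.5609 0.2395] [[-0.4411 -0.8975 -0.    ]
 [-0.8975  0.4411  0.    ]
 [-0.      0.     -1.    ]] [ 0.6687 -0.5512  0.4992]
```

View pics/top0.png

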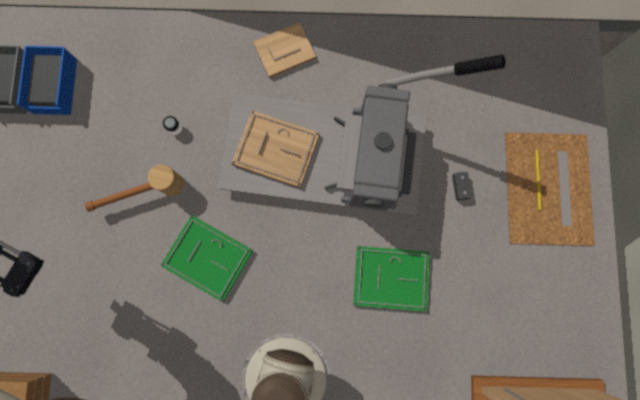

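View pics/side0.png

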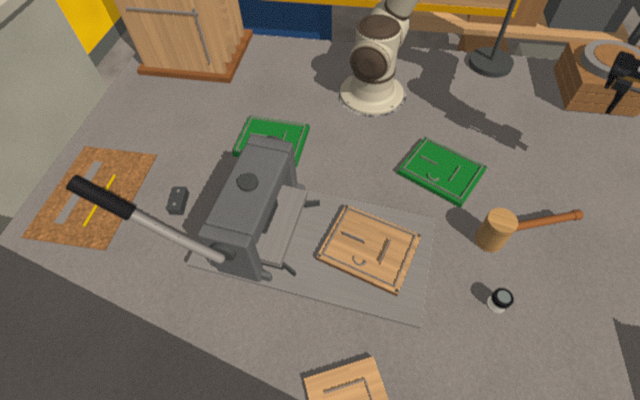

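The mallet's head is at top (163,180), with its handle running to (88,205). It is the only mallet. The tan die on the press bed is at (277,149). The look-alikes are green dies at (208,258) and (392,280) and a small plywood piece at (286,50). The tan one on the bed matches the description. The loupe is at (171,124) and the block at (463,186).

```bash
cat >> h.py <<'E'
def plan(p,yaw=None):
    """from present pose to p with tool x axis at world yaw (deg, mod 180)"""
    s=sense(); R=np.array(s["ee_rot"]); d=R.T@(np.array(p)-s["tcp_pos"])
    cur=np.degrees(np.arctan2(R[1,0],R[0,0])); sp=0
    if yaw is not None: sp=-((yaw-cur+90)%180-90)
    print("tcp",np.round(s["tcp_pos"],4),"yaw",round(cur,2),"shift",np.round(d/0.1,3),"spin",round(sp/45,3),"J",np.round(s["joints"],1),"t",s["time_s"],"F",np.round(s["wrist_force"],1),"w",round(s["gripper_width"],3))
E
python3 - <<'E'
from h import *
np.set_printoptions(precision=4,suppress=True)
e=onz("top",88,205,.0475); e2=onz("side",577,216,.0475); print(e,e2)
h=onz("top",161,171,.095);h2=onz("side",502,218,.095);print(h,h2)
for a,b in((e,h),(e2,h2)):
    d=(a-b)[:2]; print(np.hypot(*d),np.degrees(np.arctan2(d[1],d[0])))
yaw=np.degrees(np.arctan2(d[1],d[0]))-90
plan([.45,.30,.33],yaw)
E
```

```text
[0.4174 0.5114 0.0475] [0.4175 0.5079 0.0475]
[0.5    0.3177 0.095 ] [0.4818 0.318  0.095 ]
0.21055788896236807 113.08499230771784
0.20049642825301606 108.7095795245255
tcp [0.2756 0.5609 0.2395] yaw -116.17 shift [ 1.573 -2.716 -0.905] spin 1.003 J [ 78.6  22.    0.5  -0.  -68.4 -14.8] t 0.9 F [ 0.7 -0.6  0.5] w 0.998
```

Request:
{"name": "carry_out", "arguments": {"delta_pos": [[0.28,-0.5,-0.45],[0.55,-1,-0.9]], "spin": [0,0], "gripper": [100,100]}}

```text
time_s: 1.15
tcp_pos: [0.3322, 0.4796, 0.3173]
ee_rot: [[-0.44, -0.898, -0.0], [-0.898, 0.44, -0.002], [0.001, -0.001, -1.0]]
wrist_force: [0.8, 0.3, 0.8]
gripper_width: 1.0
```

Request:
{"name": "carry_out", "arguments": {"delta_pos": [[0.25,-0.45,0],[0.5,-0.9,0]], "spin": [0,0], "gripper": [100,100]}}

```text
time_s: 1.4
tcp_pos: [0.3913, 0.3947, 0.3178]
ee_rot: [[-0.441, -0.898, 0.001], [-0.898, 0.441, 0.002], [-0.002, 0.0, -1.0]]
wrist_force: [0.7, 0.9, 0.3]
gripper_width: 0.999
```

Request:
{"name": "carry_out", "arguments": {"delta_pos": [[0.25,-0.4,0],[0.5,-0.8,0],[0.5,-0.8,0],[0.5,-0.8,0],[0.5,-0.8,0],[0.5,-0.8,0]], "spin": [0.22,0.45,0.68,0.95,0.95,0.95], "gripper": [100,100,100,100,100,100]}}

```text
time_s: 2.15
tcp_pos: [0.4403, 0.3158, 0.317]
ee_rot: [[-0.932, -0.362, 0.0], [-0.362, 0.932, 0.0], [-0.0, 0.0, -1.0]]
wrist_force: [-0.3, 0.6, -0.1]
gripper_width: 1.001
```

```bash
python3 - <<'E'
from h import *
np.set_printoptions(precision=4,suppress=True)
ci=camera_info("wrist")
im=capture("wrist"); cv2.imwrite("pics/w1.png",im[:,:,::-1]); 
import pickle; pickle.dump(ci,open("ci1.pkl","wb"))
print(ci)
for q in("press","throat","home","die","rule_a","mallet","loupe"):
    for d in spot_point("wrist",q)[:3]: print(q,round(d["p"],2),np.array(d["centre"]),px("wrist",d["centre"],ci).round())
plan([.487,.319,.063],21)
E
```

```text
{'fov_y': 65.70646984690485, 'cx': 319.2979072779842, 'cy': 194.2033096688028, 'origin': array([0.4647, 0.2495, 0.462 ]), 'rotation': array([[-0.9323, -0.3491, -0.0944],
       [-0.3617,  0.9007,  0.2408],
       [ 0.0009,  0.2586, -0.966 ]])}
die 0.88 [0.2977 0.2144 0.0041] [429. 135.]
rule_a 0.49 [0.2763 0.1752 0.0331] [457. 118.]
rule_a 0.47 [0.313  0.2445 0.0219] [416. 150.]
mallet 0.64 [ 0.4831  0.3216 -0.0019] [290. 154.]
loupe 0.8 [0.6365 0.322  0.0022] [199. 121.]
tcp [0.4403 0.3158 0.3169] yaw -158.9 shift [-0.447 -0.138  2.539] spin 0.002 J [ 52.8  11.2  -3.6   0.  -75.1 -31.7] t 2.55 F [-0.5 -0.2  0.5] w 1.001
```

View pics/w1.png

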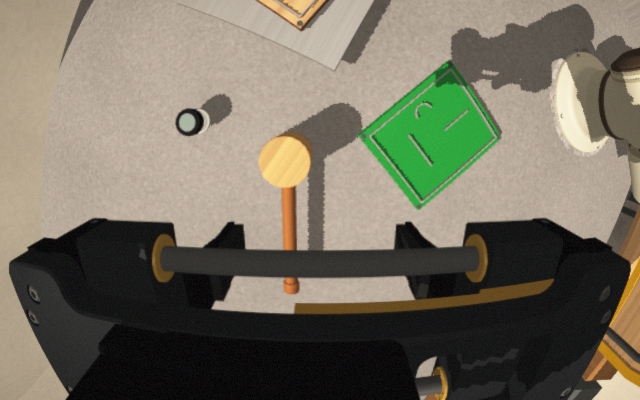

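The mallet head's top circle is centred near (285,162), and its handle runs from (289,187) to (291,286). The gripper body's long side lies along the jaw direction.

```bash
python3 - <<'E'
from h import *
import pickle; ci=pickle.load(open("ci1.pkl","rb"))
h=onz("wrist",285,162,.095,ci); a=onz("wrist",289,192,.0575,ci); b=onz("wrist",291,286,.06,ci)
d=(b-a)[:2]; print(h,a,b,np.degrees(np.arctan2(d[1],d[0])), np.degrees(np.arctan2(*(b-h)[:2][::-1])), np.hypot(*(b-h)[:2]))
plan([h[0],h[1],.063],np.degrees(np.arctan2(d[1],d[0]))-90)
E
```

```text
[0.48183283 0.31846843 0.095     ] [0.46457873 0.36222744 0.0575    ] [0.41338761 0.49912373 0.06      ] 110.502824733038 110.75029011584866 0.193186654738417
tcp [0.4403 0.3158 0.3169] yaw -158.9 shift [-0.397 -0.124  2.539] spin 0.013 J [ 52.8  11.2  -3.6   0.  -75.1 -31.7] t 2.55 F [-0.5 -0.2  0.5] w 1.001
```

Request:
{"name": "carry_out", "arguments": {"delta_pos": [[-0.4,-0.12,0.5],[-0.4,-0.12,1]], "spin": [0,0], "gripper": [100,100]}}

```text
time_s: 2.8
tcp_pos: [0.4839, 0.3195, 0.2161]
ee_rot: [[-0.933, -0.359, 0.002], [-0.359, 0.933, 0.002], [-0.003, 0.001, -1.0]]
wrist_force: [-0.1, 0.7, -1.1]
gripper_width: 1.0
```

Request:
{"name": "carry_out", "arguments": {"delta_pos": [[0,0,0.5],[0,0,0.9]], "spin": [0,0], "gripper": [100,100]}}

```text
time_s: 3.05
tcp_pos: [0.4816, 0.3184, 0.1248]
ee_rot: [[-0.933, -0.36, -0.001], [-0.36, 0.933, -0.001], [0.002, -0.001, -1.0]]
wrist_force: [0.8, -0.0, 0.6]
gripper_width: 1.002
```

Request:
{"name": "carry_out", "arguments": {"delta_pos": [[0,0,0.3],[0,0,0.6],[0,0,0.6],[0,0,0.6],[0,0,0.6],[0,0,0.6],[0,0,0.6]], "spin": [0,0,0,0,0,0,0], "gripper": [100,100,100,0,0,0,0]}}

```text
time_s: 3.92
tcp_pos: [0.4834, 0.32, 0.0685]
ee_rot: [[-0.933, -0.36, 0.004], [-0.36, 0.933, 0.003], [-0.004, 0.001, -1.0]]
wrist_force: [2.3, 0.1, 3.9]
gripper_width: 0.735
```

Request:
{"name": "carry_out", "arguments": {"delta_pos": [[0,0,-0.4],[0,0,-0.9],[0,0,-1]], "spin": [0,0,0], "gripper": [0,0,0]}}

```text
time_s: 4.3
tcp_pos: [0.4827, 0.3198, 0.1698]
ee_rot: [[-0.933, -0.36, 0.003], [-0.36, 0.933, 0.004], [-0.005, 0.003, -1.0]]
wrist_force: [-0.4, 0.0, -3.7]
gripper_width: 0.732
```

```bash
python3 - <<'E'
import cv2,numpy as np
a=cv2.imread("pics/top0.png")[100:200,220:350]; b=cv2.imread("pics/side0.png")[185:300,300:430]
r=lambda x:cv2.resize(x,None,fx=4,fy=4,interpolation=cv2.INTER_CUBIC)[:400]
a=cv2.resize(a,(520,400),interpolation=cv2.INTER_CUBIC)
b=cv2.resize(b,(390,345),interpolation=cv2.INTER_CUBIC)
cv2.imwrite("pics/c1.png",cv2.resize(a,(780,600)))
E
```

```text
(no output)
```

View pics/c1.png

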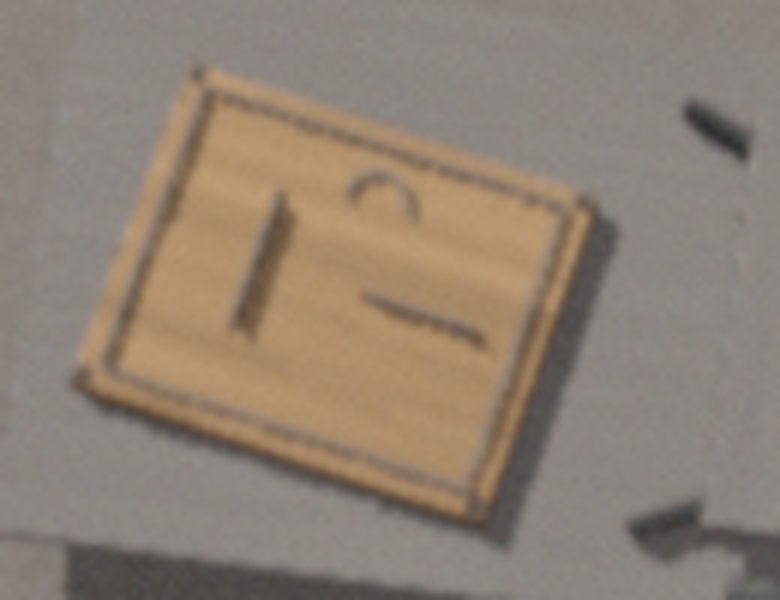

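The crop confirms this is the tan die with both loose rules. The outline corners in the crop are (205,93), (568,208), (475,490) and (110,362). The guide flares are at (690,105)–(748,150) and (640,545)–(700,510).

```bash
python3 - <<'E'
from h import *
np.set_printoptions(precision=4,suppress=True)
g=lambda u,v,z:onz("top",220+u/6-.4,100+v/6-.4,z)[:2]
P=np.array([g(*q,.0688) for q in((205,93),(568,208),(475,490),(110,362))])
L=np.array([(-.0815,.065),(.0815,.065),(.0815,-.065),(-.0815,-.065)])
def fit(L,P):
    a=L-L.mean(0);b=P-P.mean(0);th=np.arctan2((a[:,0]*b[:,1]-a[:,1]*b[:,0]).sum(),(a*b).sum())
    R=np.array([[np.cos(th),-np.sin(th)],[np.sin(th),np.cos(th)]]);t=P.mean(0)-R@L.mean(0);print("yaw",np.degrees(th),"t",t,"res",np.abs(P-(L@R.T+t)).max());return R,t
R,t=fit(L,P)
print("rule a",R@[-.035,0]+t,"rule b",R@[.04,0]+t)
# flares: wide ends
Q=np.array([g(690,105,.063),g(748,150,.063),g(635,545,.063),g(700,508,.063)]);print(Q)
for q in((231,99),(221,190),(415,212)): print(onz("top",*q,.045)[:2])
s=sense();print(np.array(s["tcp_pos"])-[0,0,.067])
a=R@[-.035,0]+t; plan([*a,.175])
E
```

```text
yaw -106.93388128907752 t [0.5744 0.0392] res 0.0032730324635039665
rule a [0.5846 0.0727] rule b [0.5628 0.0009]
[[ 0.6607 -0.1081]
 [ 0.6412 -0.1333]
 [ 0.4677 -0.0885]
 [ 0.4842 -0.1155]]
[0.7095 0.1654]
[0.4652 0.1777]
[ 0.4213 -0.3174]
[0.4827 0.3198 0.1028]
tcp [0.4827 0.3198 0.1698] yaw -158.91 shift [-0.062 -2.673 -0.058] spin 0.0 J [ 49.5  20.8 -12.1  -0.  -56.8 -28.5] t 4.3 F [-0.4  0.  -3.7] w 0.732
```

Request:
{"name": "carry_out", "arguments": {"delta_pos": [[0,-0.5,-0.1],[0,-1,-0.1]], "spin": [0,0], "gripper": [0,0]}}

```text
time_s: 4.55
tcp_pos: [0.517, 0.2246, 0.1757]
ee_rot: [[-0.933, -0.361, -0.003], [-0.361, 0.933, -0.001], [0.003, 0.0, -1.0]]
wrist_force: [0.4, 0.4, -3.3]
gripper_width: 0.728
```

Request:
{"name": "carry_out", "arguments": {"delta_pos": [[0,-0.5,0],[0,-1,0]], "spin": [0,0], "gripper": [0,0]}}

```text
time_s: 4.8
tcp_pos: [0.5526, 0.1304, 0.1747]
ee_rot: [[-0.933, -0.359, -0.005], [-0.359, 0.933, -0.001], [0.005, 0.001, -1.0]]
wrist_force: [1.2, -0.3, -2.5]
gripper_width: 0.73
```

Request:
{"name": "carry_out", "arguments": {"delta_pos": [[-0.06,-0.4,0],[-0.06,-0.67,0],[-0.06,-0.67,0],[-0.06,-0.67,0.15],[-0.06,-0.67,0.25],[-0.06,-0.67,0.25]], "spin": [0,0,0,0,0,0], "gripper": [0,0,0,0,0,0]}}

```text
time_s: 5.55
tcp_pos: [0.5823, 0.0724, 0.15]
ee_rot: [[-0.933, -0.361, -0.004], [-0.361, 0.933, -0.001], [0.004, 0.0, -1.0]]
wrist_force: [-0.7, 0.2, -1.9]
gripper_width: 0.73
```

```bash
python3 - <<'E'
from h import *
im=capture("side"); cv2.imwrite("pics/s2.png",cv2.resize(im[150:300,280:480,::-1],(800,600),interpolation=cv2.INTER_CUBIC))
plan([.5846,.0727,.137])
E
```

```text
tcp [0.583  0.0725 0.151 ] yaw -158.86 shift [-0.016 -0.003  0.14 ] spin 0.0 J [ 22.9  22.9 -11.9  -0.  -55.3  -1.7] t 5.6 F [ 1.  -0.3 -2.8] w 0.73
```

View pics/s2.png

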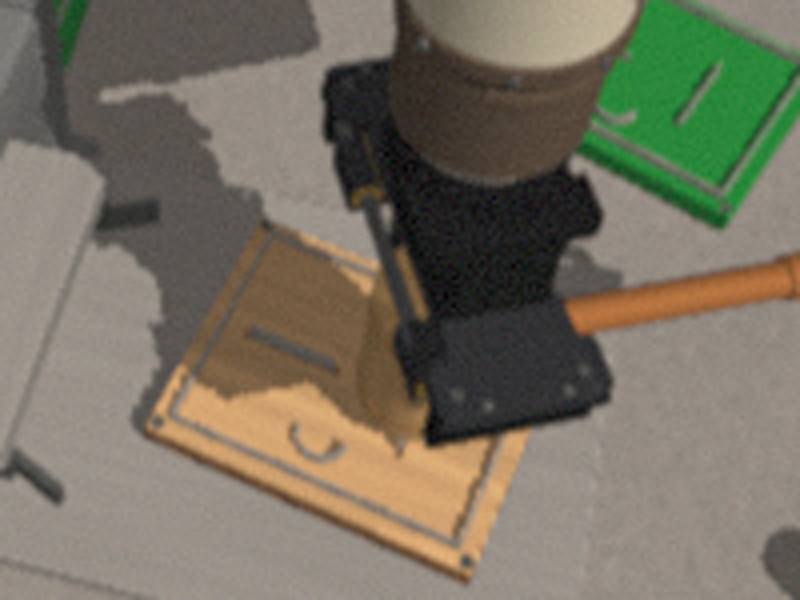

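Request:
{"name": "carry_out", "arguments": {"delta_pos": [[-0.02,0,0.05],[-0.02,0,0.08],[-0.02,0,0.1],[-0.02,0,0.12],[-0.02,0,0.13]], "spin": [0,0,0,0,0], "gripper": [0,0,0,0,0]}}

```text
time_s: 6.22
tcp_pos: [0.5855, 0.0725, 0.1406]
ee_rot: [[-0.933, -0.36, 0.001], [-0.36, 0.933, -0.0], [-0.0, -0.001, -1.0]]
wrist_force: [-1.6, 0.1, 6.0]
gripper_width: 0.729
```

Request:
{"name": "carry_out", "arguments": {"delta_pos": [[0,0,0.005],[0,0,0.01],[0,0,0.01]], "spin": [0,0,0], "gripper": [0,0,0]}}

```text
time_s: 6.6
tcp_pos: [0.5855, 0.0725, 0.1397]
ee_rot: [[-0.933, -0.36, 0.001], [-0.36, 0.933, -0.0], [-0.001, -0.0, -1.0]]
wrist_force: [-3.1, 0.1, 5.2]
gripper_width: 0.732
```

Request:
{"name": "carry_out", "arguments": {"delta_pos": [[0,0,0.005],[0,0,0.01],[0,0,0.01]], "spin": [0,0,0], "gripper": [0,0,0]}}

```text
time_s: 6.98
tcp_pos: [0.5856, 0.0725, 0.1387]
ee_rot: [[-0.933, -0.36, 0.001], [-0.36, 0.933, -0.0], [-0.001, -0.001, -1.0]]
wrist_force: [-2.5, 1.3, 6.2]
gripper_width: 0.73
```

Request:
{"name": "carry_out", "arguments": {"delta_pos": [[0,0,0.01],[0,0,0.02],[0,0,0.02]], "spin": [0,0,0], "gripper": [0,0,0]}}

```text
time_s: 7.35
tcp_pos: [0.5856, 0.0725, 0.1371]
ee_rot: [[-0.933, -0.36, 0.001], [-0.36, 0.933, -0.0], [-0.001, -0.001, -1.0]]
wrist_force: [-3.0, 0.3, 7.1]
gripper_width: 0.734
```

Request:
{"name": "carry_out", "arguments": {"delta_pos": [[0,0,0.01],[0,0,0.02],[0,0,0.02]], "spin": [0,0,0], "gripper": [0,0,0]}}

```text
time_s: 7.72
tcp_pos: [0.5856, 0.0725, 0.1369]
ee_rot: [[-0.933, -0.361, 0.002], [-0.361, 0.933, -0.001], [-0.001, -0.001, -1.0]]
wrist_force: [-6.4, 0.3, 15.4]
gripper_width: 0.725
```

```bash
python3 -c "
from h import *
plan([.5846,.0727,.137])"
```

```text
tcp [0.5856 0.0725 0.1369] yaw -158.85 shift [ 0.009  0.006 -0.001] spin 0.0 J [ 22.8  23.9 -12.7   0.1 -53.4  -1.7] t 7.725 F [-6.4  0.3 15.4] w 0.725
```

Request:
{"name": "carry_out", "arguments": {"delta_pos": [[0,0,0.01],[0,0,0.02],[0,0,0.02]], "spin": [0,0,0], "gripper": [0,0,0]}}

```text
time_s: 8.1
tcp_pos: [0.5858, 0.0723, 0.1368]
ee_rot: [[-0.932, -0.361, 0.003], [-0.361, 0.932, -0.001], [-0.002, -0.002, -1.0]]
wrist_force: [-9.0, -0.4, 23.0]
gripper_width: 0.732
```

Request:
{"name": "carry_out", "arguments": {"delta_pos": [[0,0,-0.1],[0,0,-0.25],[0,0,-0.25]], "spin": [0,0,0], "gripper": [0,0,0]}}

```text
time_s: 8.48
tcp_pos: [0.5865, 0.0729, 0.1571]
ee_rot: [[-0.933, -0.36, 0.003], [-0.36, 0.933, 0.001], [-0.003, -0.0, -1.0]]
wrist_force: [-0.8, 0.8, -2.8]
gripper_width: 0.734
```

```bash
python3 -c "
from h import *
plan([.5628,.0009,.152])"
```

```text
tcp [0.5865 0.0729 0.1571] yaw -158.92 shift [ 0.481 -0.587  0.05 ] spin 0.0 J [ 22.8  22.7 -11.2   0.  -55.9  -1.7] t 8.475 F [-0.8  0.8 -2.8] w 0.734
```

Request:
{"name": "carry_out", "arguments": {"delta_pos": [[0.3,-0.35,0],[0.48,-0.59,0],[0.48,-0.59,0],[0.48,-0.59,0.1],[0.48,-0.59,0.13],[0.48,-0.59,0.15],[0.48,-0.59,0.17],[0.48,-0.59,0.19],[0.48,-0.59,0.2]], "spin": [0,0,0,0,0,0,0,0,0], "gripper": [0,0,0,0,0,0,0,0,0]}}

```text
time_s: 9.6
tcp_pos: [0.5616, 0.0008, 0.137]
ee_rot: [[-0.933, -0.361, -0.001], [-0.361, 0.933, -0.001], [0.001, -0.0, -1.0]]
wrist_force: [-5.6, 0.2, 8.7]
gripper_width: 0.729
```

Request:
{"name": "carry_out", "arguments": {"delta_pos": [[0,0,0.01],[0,0,0.02],[0,0,0.02]], "spin": [0,0,0], "gripper": [0,0,0]}}

```text
time_s: 9.98
tcp_pos: [0.5616, 0.0007, 0.1369]
ee_rot: [[-0.932, -0.362, -0.0], [-0.362, 0.932, -0.001], [0.001, -0.001, -1.0]]
wrist_force: [-8.3, 0.9, 13.9]
gripper_width: 0.733
```

Request:
{"name": "carry_out", "arguments": {"delta_pos": [[0,0,0.01],[0,0,0.02],[0,0,0.02]], "spin": [0,0,0], "gripper": [0,0,0]}}

```text
time_s: 10.35
tcp_pos: [0.5617, 0.0006, 0.1367]
ee_rot: [[-0.932, -0.362, 0.0], [-0.362, 0.932, -0.002], [0.0, -0.002, -1.0]]
wrist_force: [-10.8, 1.5, 23.2]
gripper_width: 0.728
```

Request:
{"name": "carry_out", "arguments": {"delta_pos": [[0,0,-0.2],[0,0,-0.4],[0,0.5,-0.4],[0,1,-0.4]], "spin": [0,0,0,0], "gripper": [0,0,0,0]}}

```text
time_s: 10.85
tcp_pos: [0.5258, 0.095, 0.1718]
ee_rot: [[-0.933, -0.359, 0.001], [-0.359, 0.933, 0.001], [-0.001, 0.0, -1.0]]
wrist_force: [0.7, 0.2, -2.6]
gripper_width: 0.727
```

Request:
{"name": "carry_out", "arguments": {"delta_pos": [[0,0.5,0],[0,1,0],[0,1,0]], "spin": [0,0,0], "gripper": [0,0,0]}}

```text
time_s: 11.22
tcp_pos: [0.4891, 0.1904, 0.1718]
ee_rot: [[-0.931, -0.365, 0.001], [-0.365, 0.931, 0.001], [-0.001, 0.001, -1.0]]
wrist_force: [-0.4, -1.1, -3.6]
gripper_width: 0.731
```

```bash
python3 - <<'E'
from h import *
im=capture("top"); cv2.imwrite("pics/t3.png",cv2.resize(im[95:205,210:430,::-1],(800,400),interpolation=cv2.INTER_CUBIC))
plan([.485,.325,.0685])
E
```

```text
tcp [0.4894 0.1889 0.1717] yaw -158.7 shift [-0.453  1.284  1.032] spin 0.0 J [ 38.8  15.9 -19.2  -0.  -54.9 -17.5] t 11.275 F [ 0.2 -0.8 -3. ] w 0.731
```

View pics/t3.png

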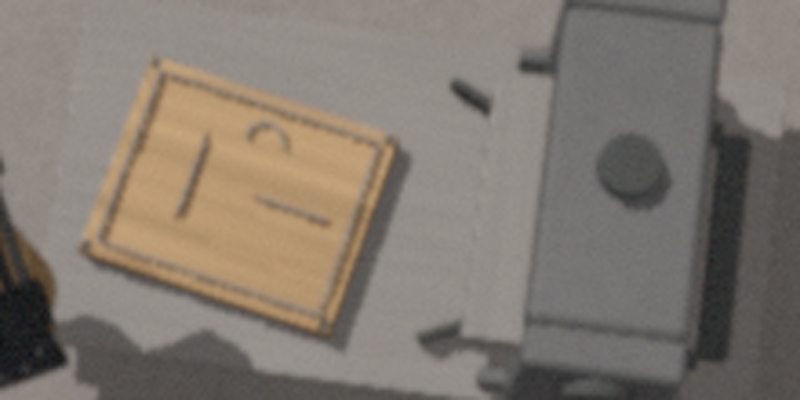

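The rules in this picture, at (193,176) and (293,210), now show shadows as thin as the outline's, so both are level. The die hasn't moved. Next I set the mallet down.

Request:
{"name": "carry_out", "arguments": {"delta_pos": [[-0.22,0.5,0],[-0.45,1,0.3],[-0.45,1,0.7],[-0.45,1,0.9],[-0.45,1,1],[-0.45,1,1]], "spin": [0,0,0,0,0,0], "gripper": [0,0,0,0,0,0]}}

```text
time_s: 12.02
tcp_pos: [0.4963, 0.2959, 0.0715]
ee_rot: [[-0.933, -0.359, -0.001], [-0.359, 0.933, -0.001], [0.001, -0.001, -1.0]]
wrist_force: [-0.0, -0.2, -2.7]
gripper_width: 0.727
```

Request:
{"name": "carry_out", "arguments": {"delta_pos": [[0,0,0.02],[0,0,0.035],[0,0,0.035],[0,0,0.035],[0,0,0.035],[0,0,0.035]], "spin": [0,0,0,0,0,0], "gripper": [0,0,0,0,0,0]}}

```text
time_s: 12.78
tcp_pos: [0.4961, 0.2965, 0.0685]
ee_rot: [[-0.933, -0.36, 0.0], [-0.36, 0.933, 0.0], [-0.0, 0.0, -1.0]]
wrist_force: [-0.1, 0.4, -2.0]
gripper_width: 0.732
```

Request:
{"name": "carry_out", "arguments": {"delta_pos": [[0,0,0],[0,0,0],[0,0,0],[0,0,-0.4],[0,0,-1]], "spin": [0,0,0,0,0], "gripper": [100,100,100,100,100]}}

```text
time_s: 13.4
tcp_pos: [0.4951, 0.2956, 0.1678]
ee_rot: [[-0.933, -0.36, -0.004], [-0.36, 0.933, -0.004], [0.005, -0.002, -1.0]]
wrist_force: [1.4, 0.7, -0.1]
gripper_width: 0.993
```

Request:
{"name": "carry_out", "arguments": {"delta_pos": [[0,-0.2,-0.5],[-0.3,-0.6,-1],[-0.3,-1,-1],[-0.3,-1,-1]], "spin": [-0.2,-0.4,-0.6,-0.6], "gripper": [100,100,100,100]}}

```text
time_s: 13.9
tcp_pos: [0.5611, 0.2119, 0.2695]
ee_rot: [[-0.671, -0.742, 0.002], [-0.742, 0.671, 0.001], [-0.002, -0.0, -1.0]]
wrist_force: [0.2, 0.2, -0.0]
gripper_width: 1.002
```

```bash
python3 - <<'E'
from h import *
plan([.59,.08,.29],-106.9)
E
```

```text
tcp [0.5611 0.2119 0.2695] yaw -132.14 shift [ 0.784 -1.1   -0.206] spin -0.561 J [ 36.1  18.4  -0.6   0.  -70.9  11.7] t 13.9 F [ 0.2  0.2 -0. ] w 1.002
```

Request:
{"name": "carry_out", "arguments": {"delta_pos": [[0.4,-0.5,-0.2],[0.78,-1,-0.2],[0.78,-1,-0.2],[0.78,-1,-0.2]], "spin": [-0.2,-0.4,-0.56,-0.56], "gripper": [30,30,30,30]}}

```text
time_s: 14.4
tcp_pos: [0.5819, 0.0889, 0.2879]
ee_rot: [[-0.291, -0.957, -0.001], [-0.957, 0.291, -0.0], [0.0, 0.001, -1.0]]
wrist_force: [-0.0, -0.5, 0.3]
gripper_width: 0.63
```

```bash
python3 - <<'E'
from h import *
import pickle
ci=camera_info("wrist"); pickle.dump(ci,open("ci2.pkl","wb"))
im=capture("wrist"); cv2.imwrite("pics/w2.png",im[:,:,::-1])
for q in("throat","home","die","press","rule_a"):
    for d in spot_point("wrist",q)[:2]: print(q,round(d["p"],2),np.round(d["centre"],4),px("wrist",d["centre"],ci).round())
plan([.598,.117,.2])
E
```

```text
throat 0.72 [ 0.564  -0.1239  0.0717] [481. 140.]
die 0.7 [0.573  0.0456 0.0461] [353. 165.]
press 0.9 [ 0.5676 -0.0788 -0.0043] [430. 140.]
press 0.58 [4.978e-01 2.955e-01 1.000e-04] [211. 251.]
rule_a 0.7 [0.579  0.0738 0.0657] [331. 170.]
rule_a 0.63 [0.5604 0.0078 0.0667] [387. 169.]
tcp [0.5821 0.0901 0.2883] yaw -106.69 shift [-0.304 -0.075  0.883] spin 0.0 J [ 24.5  16.8  -0.2  -0.  -73.   48.8] t 14.7 F [ 0.4 -0.9 -0.1] w 0.358
```

View pics/w2.png

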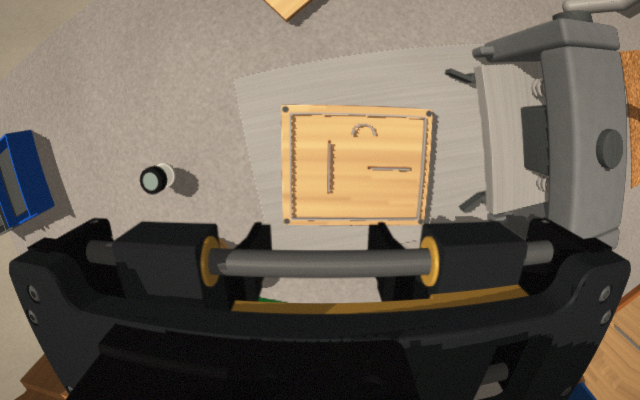

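The wrist view shows the die with board corners at (281,105), (435,110), (432,224) and (282,225). The flares are at (448,71)–(475,83) and (462,208)–(486,194), and the platen's front edge runs from (477,66) to (485,216).

```bash
python3 - <<'E'
import cv2
a=cv2.imread("pics/w2.png")[50:250,265:531]
cv2.imwrite("pics/w2c.png",cv2.resize(a,(798,600),interpolation=cv2.INTER_CUBIC))
E
```

```text
(no output)
```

View pics/w2c.png

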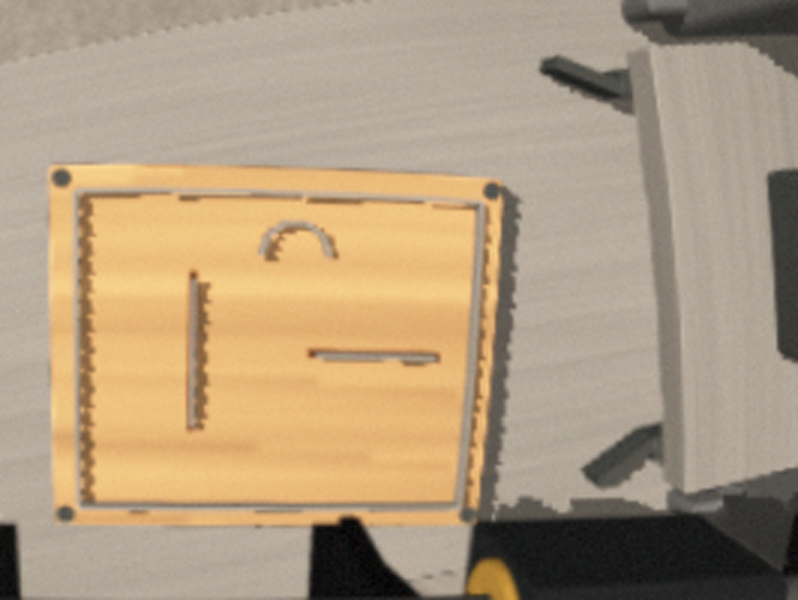

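```bash
python3 - <<'E'
from h import *
import pickle
np.set_printoptions(precision=4,suppress=True)
ci=pickle.load(open("ci2.pkl","rb"))
g=lambda u,v,z:onz("wrist",265+u/3-.33,50+v/3-.33,z,ci)[:2]
def fit(L,P):
    a=L-L.mean(0);b=P-P.mean(0);th=np.arctan2((a[:,0]*b[:,1]-a[:,1]*b[:,0]).sum(),(a*b).sum())
    R=np.array([[np.cos(th),-np.sin(th)],[np.sin(th),np.cos(th)]]);t=P.mean(0)-R@L.mean(0);print("yaw",np.degrees(th),"t",t);print(((P-t)@R-L)*1000);return R,t
o=np.array
L=o([(-.0815,.065),(.0815,.065),(.0815,-.065),(-.0815,-.065),(-.0925,.075),(.0925,.075),(.0925,-.075),(-.0925,-.075)])
P=o([g(*q,.0688) for q in((80,190),(484,205),(460,505),(84,504))]+[g(*q,.063) for q in((50,165),(503,181),(476,523),(55,522))])
R,t=fit(L,P)
print("rear rule",R@[-.0815,0]+t)
Lp=o([(.05,.095),(.05,-.095),(.05,-.095),(.022,.0905),(.022,-.0905)])
Pp=o([g(652,50,.093),g(685,492,.093),g(667,488,.071),g(543,64,.063),g(587,475,.063)])
fit(Lp,Pp)
E
```

```text
yaw -107.55639379776603 t [0.5722 0.0414]
[[ 1.0923 -0.6777]
 [-0.0824 -1.3668]
 [-0.4458  1.2265]
 [ 1.8385  0.9802]
 [-0.3755 -0.5894]
 [-0.9824 -0.8257]
 [-0.8086  0.6781]
 [-0.2361  0.5748]]
rear rule [0.5968 0.1191]
yaw -96.08138868884345 t [ 0.5682 -0.0729]
[[ 4.0752 -2.105 ]
 [ 1.6563  1.5545]
 [ 4.5765 -4.5551]
 [-4.8114  2.4737]
 [-5.4967  2.632 ]]
```

```bash
python3 - <<'E'
from h import *
plan([.5968,.1191,.0815],-107.5)
E
```

```text
tcp [0.5821 0.0901 0.2883] yaw -106.69 shift [-0.321 -0.058  2.068] spin 0.018 J [ 24.5  16.8  -0.2  -0.  -73.   48.8] t 14.7 F [ 0.4 -0.9 -0.1] w 0.358
```

Request:
{"name": "carry_out", "arguments": {"delta_pos": [[-0.32,-0.06,0.5],[-0.32,-0.06,1]], "spin": [0.02,0.02], "gripper": [30,30]}}

```text
time_s: 14.95
tcp_pos: [0.5981, 0.1203, 0.1875]
ee_rot: [[-0.301, -0.954, 0.002], [-0.954, 0.301, 0.001], [-0.002, -0.002, -1.0]]
wrist_force: [-0.4, 0.9, -0.8]
gripper_width: 0.303
```

Request:
{"name": "carry_out", "arguments": {"delta_pos": [[0,0,0.5],[0,0,0.8],[0,0,0.9],[0,0,0.9],[0,0,0.9]], "spin": [0,0,0,0,0], "gripper": [30,30,30,30,30]}}

```text
time_s: 15.58
tcp_pos: [0.5983, 0.1186, 0.1002]
ee_rot: [[-0.302, -0.953, 0.003], [-0.953, 0.302, 0.001], [-0.002, -0.003, -1.0]]
wrist_force: [-0.5, -0.2, 0.6]
gripper_width: 0.299
```

```bash
python3 - <<'E'
from h import *
plan([.5968,.1191,.0815],-107.5)
E
```

```text
tcp [0.5983 0.1186 0.1002] yaw -107.6 shift [0.    0.017 0.187] spin -0.002 J [ 26.4  27.8 -12.    0.  -49.9  46. ] t 15.575 F [-0.5 -0.2  0.6] w 0.299
```

Request:
{"name": "carry_out", "arguments": {"delta_pos": [[0,0,0.1],[0,0,0.16],[0,0,0.18],[0,0,0.18]], "spin": [0,0,0,0], "gripper": [30,30,30,30]}}

```text
time_s: 16.08
tcp_pos: [0.5972, 0.118, 0.0805]
ee_rot: [[-0.303, -0.953, -0.0], [-0.953, 0.303, -0.0], [0.0, 0.0, -1.0]]
wrist_force: [-1.1, 0.6, 1.2]
gripper_width: 0.298
```

Request:
{"name": "carry_out", "arguments": {"delta_pos": [[0,0,0],[0,0,0],[0,0,0],[0,0,0],[0,0,0]], "spin": [0,0,0,0,0], "gripper": [0,0,0,0,0]}}

```text
time_s: 16.7
tcp_pos: [0.5979, 0.1188, 0.0805]
ee_rot: [[-0.302, -0.953, 0.002], [-0.953, 0.302, 0.001], [-0.001, -0.001, -1.0]]
wrist_force: [1.2, 3.7, -0.6]
gripper_width: 0.014
```

```bash
python3 - <<'E'
from h import *
th=np.radians(-95.7);f=np.array([np.cos(th),np.sin(th)]);o=np.array([.568,-.073])
plan([*(o-f*.1955),.0815],-95.7)
E
```

```text
tcp [0.5979 0.1188 0.0805] yaw -107.6 shift [ 0.005  0.108 -0.01 ] spin -0.264 J [ 26.4  29.2 -13.1  -0.  -47.6  46. ] t 16.7 F [ 1.2  3.7 -0.6] w 0.014
```

Request:
{"name": "carry_out", "arguments": {"delta_pos": [[0,0.02,0],[0,0.05,0],[0,0.08,0],[0,0.11,0],[0,0.11,0]], "spin": [-0.06,-0.13,-0.2,-0.26,-0.26], "gripper": [0,0,0,0,0]}}

```text
time_s: 17.32
tcp_pos: [0.5857, 0.1206, 0.0805]
ee_rot: [[-0.105, -0.994, -0.002], [-0.994, 0.105, -0.001], [0.001, 0.002, -1.0]]
wrist_force: [-2.0, 0.4, 3.4]
gripper_width: 0.016
```

```bash
python3 - <<'E'
from h import *
im=capture("top"); cv2.imwrite("pics/t4.png",cv2.resize(im[90:220,210:430,::-1],(792,468),interpolation=cv2.INTER_CUBIC))
for d in spot_point("top","die")[:3]: print(round(d["p"],2),np.round(d["centre"],4))
th=np.radians(-95.7);f=np.array([np.cos(th),np.sin(th)]);o=np.array([.568,-.073])
plan([*(o-f*.02),.0805],-95.7)
E
```

```text
0.81 [ 0.2874  0.2097 -0.0031]
0.8 [ 0.2533 -0.2603  0.0006]
0.56 [0.5675 0.0398 0.0468]
tcp [0.5857 0.1206 0.0805] yaw -96.01 shift [ 1.744 -0.026  0.003] spin -0.007 J [ 27.1  28.4 -14.6  -0.  -47.2  56.9] t 17.425 F [-3.9  0.1  5. ] w 0.017
```

View pics/t4.png

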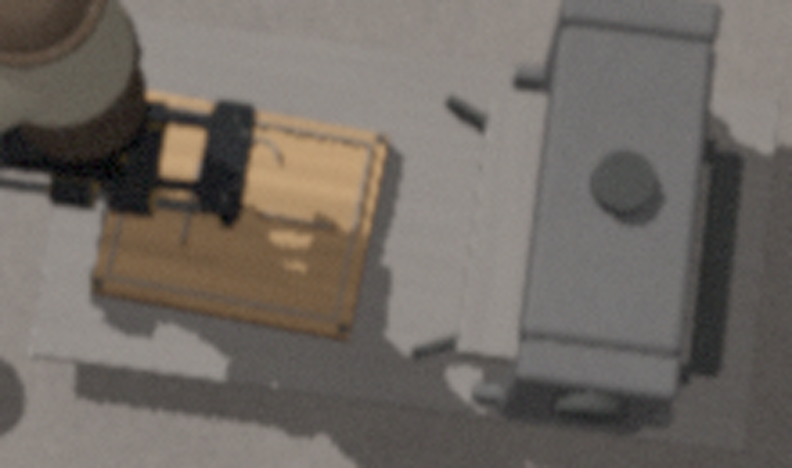

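The die turned with the grip. Its front corners are at (385,138) and (347,332) in the crop, facing the flares at (450,100) and (415,355).

```bash
python3 - <<'E'
from h import *
g=lambda u,v,z:onz("top",210+u/3.6-.36,90+v/3.6-.36,z)[:2]
A=lambda a,b:np.degrees(np.arctan2(*(b-a)[::-1]))
z=.063
print("die bottom",A(g(97,290,z),g(347,332,z)),"front perp",A(g(347,332,z),g(385,138,z))-90, "front mid",(g(347,332,z)+g(385,138,z))/2)
print("rule line bottom",A(g(112,278,.0688),g(345,320,.0688)))
print("bed edge",A(g(80,368,.045),g(740,446,.045)),A(g(235,375,.045),g(740,446,.045)))
print("flare mid",(g(450,100,z)+g(415,355,z))/2,"perp",A(g(415,355,z),g(450,100,z))-90)
print("platen top edge perp",A(g(463,352,.093),g(495,95,.093))-90)
print("crosshead front top perp",A(g(527,330,.222),g(563,25,.222))-90)
E
```

```text
die bottom -98.21679584305184 front perp -99.26279974398648 front mid [ 0.55937831 -0.05068842]
rule line bottom -98.92037401715095
bed edge -95.33408680009569 -96.61726009645878
flare mid [ 0.56657526 -0.0976474 ] perp -96.43576238851963
platen top edge perp -95.98796102149036
crosshead front top perp -95.9611255602785
```

Request:
{"name": "carry_out", "arguments": {"delta_pos": [[0,-0.02,0],[0,-0.04,0],[0,-0.04,0]], "spin": [-0.04,-0.07,-0.07], "gripper": [0,0,0]}}

```text
time_s: 17.8
tcp_pos: [0.5875, 0.1202, 0.0805]
ee_rot: [[-0.05, -0.999, -0.007], [-0.999, 0.05, -0.002], [0.002, 0.007, -1.0]]
wrist_force: [-9.8, 2.1, 9.6]
gripper_width: 0.022
```

```bash
python3 - <<'E'
from h import *
th=np.radians(-96);f=np.array([np.cos(th),np.sin(th)]);o=np.array([.5687,-.0745])
for x in(-.14,-.09,-.02): plan([*(o+f*x),.0805],-93)
im=capture("top")
g=lambda u,v,z:onz("top",u,v,z)[:2]
h=cv2.cvtColor(im,cv2.COLOR_RGB2HSV); m=((h[...,0]>8)&(h[...,0]<25)&(h[...,1]>90)).astype(np.uint8); m[:, :220]=0;m[:,360:]=0;m[:100]=0;m[195:]=0
m=cv2.morphologyEx(m,cv2.MORPH_CLOSE,np.ones((5,5)));c=max(cv2.findContours(m,0,1)[0],key=cv2.contourArea)[:,0]
# front edge: rightmost per row ; 
rows=np.arange(c[:,1].min()+6,c[:,1].max()-10); e=np.array([g(np.where(m[r])[0].max()+.5,r,.063) for r in rows])
p=np.polyfit(e[:,0],e[:,1],1);r=e[:,1]-np.polyval(p,e[:,0]); k=abs(r)<.003;p=np.polyfit(e[k,0],e[k,1],1);print("front edge normal yaw",np.degrees(np.arctan(p[0]))-90,k.sum(),len(k),"ends",e[0],e[-1])
E
```

```text
tcp [0.5875 0.1202 0.0805] yaw -92.87 shift [0.556 0.014 0.001] spin 0.003 J [ 27.   28.6 -14.1  -0.1 -47.7  60.2] t 17.8 F [-9.8  2.1  9.6] w 0.022
tcp [0.5875 0.1202 0.0805] yaw -92.87 shift [1.056 0.041 0.002] spin 0.003 J [ 27.   28.6 -14.1  -0.1 -47.7  60.2] t 17.8 F [-9.8  2.1  9.6] w 0.022
tcp [0.5875 0.1202 0.0805] yaw -92.87 shift [1.755 0.079 0.004] spin 0.003 J [ 27.   28.6 -14.1  -0.1 -47.7  60.2] t 17.8 F [-9.8  2.1  9.6] w 0.022
front edge normal yaw -88.48680096069828 3 52 ends [0.64557528 0.06725745] [ 0.51402642 -0.0446513 ]
```

Request:
{"name": "carry_out", "arguments": {"delta_pos": [[0.05,0,-0.01],[0.2,0.01,-0.01],[0.35,0.02,-0.01],[0.5,0.02,-0.01],[0.6,0.03,-0.01],[0.6,0.03,-0.01]], "spin": [0,0,0,0,0,0], "gripper": [0,0,0,0,0,0]}}

```text
time_s: 18.6
tcp_pos: [0.5841, 0.0601, 0.0812]
ee_rot: [[-0.05, -0.999, -0.001], [-0.999, 0.05, -0.0], [0.0, 0.001, -1.0]]
wrist_force: [-1.8, 1.0, -3.5]
gripper_width: 0.014
```

```bash
python3 - <<'E'
from h import *
th=np.radians(-96);f=np.array([np.cos(th),np.sin(th)]);o=np.array([.5687,-.0745])
for x in(-.09,-.02): plan([*(o+f*x),.0815],-93)
im=capture("top"); cv2.imwrite("pics/t5.png",cv2.resize(im[90:220,210:430,::-1],(792,468),interpolation=cv2.INTER_CUBIC))
E
```

```text
tcp [0.5841 0.0601 0.0812] yaw -92.84 shift [ 0.454  0.038 -0.003] spin 0.004 J [ 21.7  27.4 -16.2  -0.  -46.4  65.5] t 18.6 F [-1.8  1.  -3.5] w 0.014
tcp [0.5841 0.0601 0.0812] yaw -92.84 shift [ 1.153  0.076 -0.003] spin 0.004 J [ 21.7  27.4 -16.2  -0.  -46.4  65.5] t 18.6 F [-1.8  1.  -3.5] w 0.014
```

View pics/t5.png

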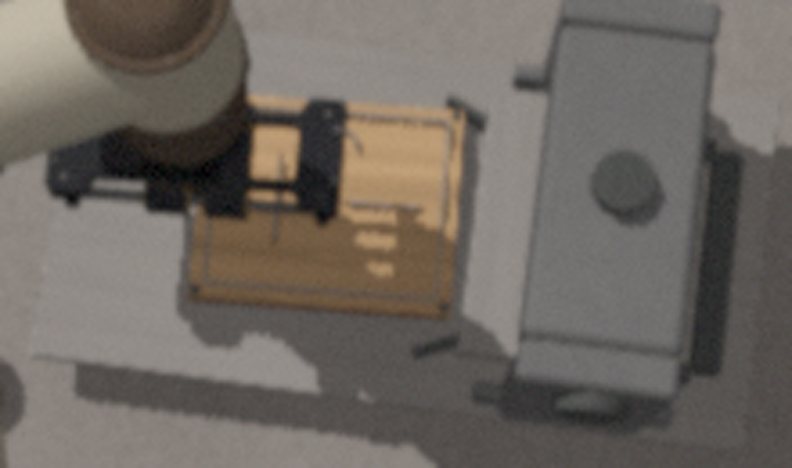

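The die now sits toward the far flare. Its front corners are at (465,108) and (452,315) and its bottom edge runs from (190,297), so it has turned slightly too far. I'll work out the correction.

```bash
python3 - <<'E'
from h import *
g=lambda u,v,z:onz("top",210+u/3.6-.36,90+v/3.6-.36,z)[:2]
A=lambda a,b:np.degrees(np.arctan2(*(b-a)[::-1]))
z=.063;th=np.radians(-96);f=np.array([np.cos(th),np.sin(th)]);l=np.array([-f[1],f[0]]);o=np.array([.5687,-.0745])
a,b,c=g(465,108,z),g(452,315,z),g(190,297,z)
print("yaw",A(c,b),A(b,a)-90)
for p in(a,b,c,g(450,100,z),g(415,355,z),g(485,127,z),g(460,340,z),np.array([.5841,.0601])): print(((p-o)@f).round(4),((p-o)@l).round(4))
E
```

```text
yaw -92.51586763482847 -92.4741382212686
0.0354 0.0897
0.0447 -0.0619
-0.1396 -0.0731
0.024 0.0942
0.0225 -0.0936
0.0513 0.0775
0.0524 -0.0789
-0.1355 0.0012
```

Request:
{"name": "carry_out", "arguments": {"delta_pos": [[-0.1,0,0],[-0.15,0.03,0],[-0.15,0.03,0],[-0.15,0.03,0],[-0.15,0.03,0]], "spin": [0,0,0.04,0.08,0.08], "gripper": [0,0,0,0,0]}}

```text
time_s: 19.27
tcp_pos: [0.5834, 0.0767, 0.0819]
ee_rot: [[-0.11, -0.994, 0.002], [-0.994, 0.11, 0.001], [-0.001, -0.002, -1.0]]
wrist_force: [2.3, 0.8, -3.1]
gripper_width: 0.02
```

```bash
cat > d.py <<'E'
from h import *
def die():
    im=capture("top")
    th=np.radians(-96);f=np.array([np.cos(th),np.sin(th)]);l=np.array([-f[1],f[0]]);o=np.array([.5687,-.0745])
    h=cv2.cvtColor(im,cv2.COLOR_RGB2HSV); m=(h[...,1]>70).astype(np.uint8)&((h[...,0]>5)&(h[...,0]<28)).astype(np.uint8)
    pts=[]
    ys,xs=np.where(m[100:200,225:360]); P=np.array([onz("top",x+225,y+100,.063)[:2] for x,y in zip(xs,ys)])-o
    X=P@f;Y=P@l
    k=(abs(Y)<.1)&(X>-.2)
    X,Y=X[k],Y[k]
    # lower (near-robot) edge by column bins, front edge by row bins
    lo=[];fr=[]
    for b in np.arange(X.min()+.02,X.max()-.015,.006):
        q=(abs(X-b)<.003)
        if q.sum()>4: lo.append((b,np.sort(Y[q])[1]))
    for b in np.arange(-.055,.06,.006):
        q=(abs(Y-b)<.003)
        if q.sum()>4: fr.append((b,np.sort(X[q])[-2]))
    for n,e in(("near edge",lo),("front",fr)):
        e=np.array(e);p=np.polyfit(*e.T,1);r=abs(np.polyval(p,e[:,0])-e[:,1]);e=e[r<=np.median(r)*2+.001];p=np.polyfit(*e.T,1)
        print(n,"slope deg",np.degrees(np.arctan(p[0])).round(2),"at mid",np.polyval(p,e[:,0].mean()).round(4),"range",e[0,0].round(3),e[-1,0].round(3))
    return im
E
python3 - <<'E'
from d import *
die()
th=np.radians(-96);f=np.array([np.cos(th),np.sin(th)]);o=np.array([.5687,-.0745])
for x in(-.09,-.02): plan([*(o+f*x),.0815],-96)
E
```

```text
Traceback (most recent call last):
  File "d.py", line 7, in die
    ys,xs=np.where(m[100:200,225:360]); P=np.array([onz("top",x+225,y+100,.063)[:2] for x,y in zip(xs,ys)])-o
                                                    ~~~^^^^^^^^^^^^^^^^^^^^^^^^
  File "h.py", line 11, in onz
    o,d=ray(cam,u,v,ci); return o+d*(z-o[2])/d[2]
        ~~~^^^^^^^^^^^^
  File "h.py", line 4, in ray
    ci=ci or camera_info(cam); f=200/np.tan(np.radians(ci["fov_y"])/2)
             ~~~~~~~~~~~^^^^^
ValueError: time passes only in moves, steps and waits
```

```bash
sed -i 's/im=capture("top")/im=capture("top"); C=camera_info("top")/; s/\.063)\[:2\] for/.063,C)[:2] for/' d.py
python3 - <<'E'
from d import *
im=die(); cv2.imwrite("pics/t6.png",cv2.resize(im[90:220,210:430,::-1],(792,468),interpolation=cv2.INTER_CUBIC))
th=np.radians(-96);f=np.array([np.cos(th),np.sin(th)]);o=np.array([.5687,-.0745])
for x in(-.09,-.02): plan([*(o+f*x),.0815],-96)
E
```

```text
near edge slope deg -0.03 at mid -0.0704 range -0.162 0.006
front slope deg -1.71 at mid 0.0225 range -0.055 0.059
tcp [0.5832 0.0766 0.0817] yaw -96.34 shift [ 0.617 -0.018  0.002] spin -0.008 J [ 23.2  27.4 -16.2   0.  -46.3  60.4] t 19.375 F [ 1.6 -0.1 -2.8] w 0.016
tcp [0.5832 0.0766 0.0817] yaw -96.34 shift [ 1.317 -0.022  0.002] spin -0.008 J [ 23.2  27.4 -16.2   0.  -46.3  60.4] t 19.375 F [ 1.6 -0.1 -2.8] w 0.016
```

Request:
{"name": "carry_out", "arguments": {"delta_pos": [[0.1,0.03,0],[0.2,0.03,0],[0.3,0.03,0],[0.4,0.03,0],[0.4,0.03,0]], "spin": [0,0,0,0,0], "gripper": [0,0,0,0,0]}}

```text
time_s: 20.0
tcp_pos: [0.5754, 0.036, 0.0817]
ee_rot: [[-0.112, -0.994, 0.001], [-0.994, 0.112, 0.0], [-0.0, -0.001, -1.0]]
wrist_force: [2.6, 1.3, -2.3]
gripper_width: 0.016
```

Request:
{"name": "carry_out", "arguments": {"delta_pos": [[0.05,0,0],[0.1,0,0],[0.15,0,0],[0.2,0,0],[0.2,0,0]], "spin": [0,0,0,0,0], "gripper": [0,0,0,0,0]}}

```text
time_s: 20.62
tcp_pos: [0.573, 0.0163, 0.0815]
ee_rot: [[-0.111, -0.994, 0.0], [-0.994, 0.111, -0.001], [0.0, -0.0, -1.0]]
wrist_force: [3.6, 1.7, -3.7]
gripper_width: 0.014
```

```bash
python3 - <<'E'
from d import *
im=die()
th=np.radians(-96);f=np.array([np.cos(th),np.sin(th)]);o=np.array([.5687,-.0745])
for x in(-.02,): plan([*(o+f*x),.0815],-96)
E
```

```text
near edge slope deg -32.92 at mid -0.051 range -0.144 0.03
front slope deg 0.45 at mid 0.0493 range -0.055 0.059
tcp [0.573  0.0164 0.0815] yaw -96.38 shift [ 0.708 -0.057  0.001] spin -0.008 J [ 17.8  26.3 -18.3   0.1 -45.4  65.7] t 20.675 F [ 3.5  0.5 -3.1] w 0.018
```

Request:
{"name": "carry_out", "arguments": {"delta_pos": [[0.1,0,0],[0.2,0,0],[0.3,0,0],[0.3,0,0]], "spin": [0,0,0,0], "gripper": [0,0,0,0]}}

```text
time_s: 21.18
tcp_pos: [0.5705, -0.0133, 0.0819]
ee_rot: [[-0.111, -0.994, 0.002], [-0.994, 0.111, -0.0], [-0.0, -0.002, -1.0]]
wrist_force: [4.5, 0.8, -2.7]
gripper_width: 0.012
```

Request:
{"name": "carry_out", "arguments": {"delta_pos": [[0.1,0,0],[0.2,0,0],[0.3,0,0],[0.3,0,0]], "spin": [0,0,0,0], "gripper": [0,0,0,0]}}

```text
time_s: 21.68
tcp_pos: [0.5692, -0.0425, 0.0825]
ee_rot: [[-0.111, -0.994, 0.007], [-0.994, 0.111, 0.001], [-0.001, -0.007, -1.0]]
wrist_force: [7.3, 1.9, -3.6]
gripper_width: 0.013
```

Request:
{"name": "carry_out", "arguments": {"delta_pos": [[0,0,0],[0,0,0],[0,0,0],[0,0,-0.2],[-0.2,0,-0.5],[-0.3,0,-0.5],[-0.4,0,-0.5],[-0.5,0,-0.5]], "spin": [0,0,0,0,0.2,0.4,0.6,0.8], "gripper": [25,25,25,25,25,50,80,100]}}

```text
time_s: 22.68
tcp_pos: [0.571, 0.007, 0.1313]
ee_rot: [[-0.678, -0.735, -0.002], [-0.735, 0.678, -0.0], [0.001, 0.001, -1.0]]
wrist_force: [-0.0, -0.1, 0.9]
gripper_width: 0.506
```

Request:
{"name": "carry_out", "arguments": {"delta_pos": [[0,0,0],[0,0,0],[0,0,0],[0,0,0],[0,0,0],[0,0,0]], "spin": [0.2,0.4,0.6,0.8,1,1], "gripper": [100,100,100,100,100,100]}}

```text
time_s: 23.42
tcp_pos: [0.5711, 0.0067, 0.1313]
ee_rot: [[-0.999, -0.047, -0.001], [-0.047, 0.999, -0.0], [0.001, -0.0, -1.0]]
wrist_force: [0.1, -0.7, -0.3]
gripper_width: 0.995
```

```bash
python3 - <<'E'
from h import *
th=np.radians(-96);f=np.array([np.cos(th),np.sin(th)]);o=np.array([.5687,-.0745])
im=capture("top"); cv2.imwrite("pics/t7.png",cv2.resize(im[90:220,210:430,::-1],(792,468),interpolation=cv2.INTER_CUBIC))
for x in(-.075,.02): plan([*(o+f*x),.067],-6)
E
```

```text
tcp [0.5713 0.0068 0.1313] yaw -177.23 shift [-0.05  -0.069  0.643] spin 0.195 J [ 16.9  22.7 -15.6   0.  -51.8 -14.2] t 23.475 F [-1.2 -0.4  0.5] w 0.997
tcp [0.5713 0.0068 0.1313] yaw -177.23 shift [ 0.095 -1.008  0.643] spin 0.195 J [ 16.9  22.7 -15.6   0.  -51.8 -14.2] t 23.475 F [-1.2 -0.4  0.5] w 0.997
```

View pics/t7.png

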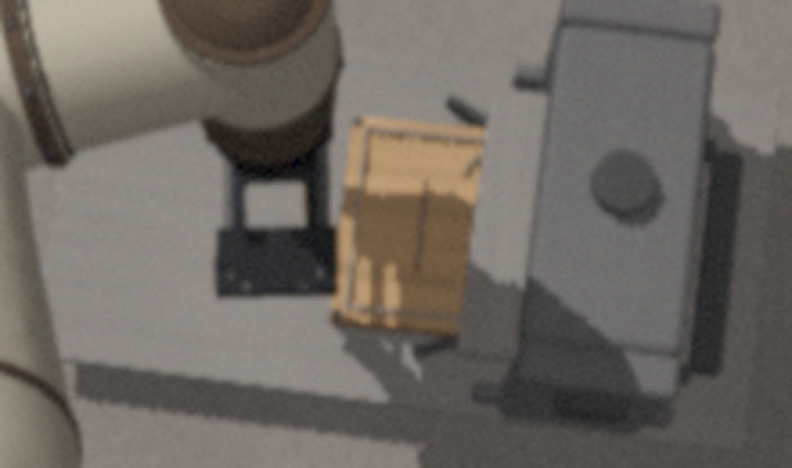

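The die is inside the guides and square to them, with its rear edge from (352,120) to (333,322). The gripper is behind it. Next I lower the open fingers and push.

Request:
{"name": "carry_out", "arguments": {"delta_pos": [[-0.05,0,0],[-0.05,-0.05,0.3],[-0.05,-0.05,0.55],[-0.05,-0.05,0.62],[-0.05,-0.05,0.62]], "spin": [0.2,0.2,0.2,0.2,0.2], "gripper": [100,100,100,100,100]}}

```text
time_s: 24.1
tcp_pos: [0.5771, 0.0022, 0.0694]
ee_rot: [[-0.994, 0.11, -0.0], [0.11, 0.994, -0.0], [0.0, -0.0, -1.0]]
wrist_force: [1.3, 0.5, 0.2]
gripper_width: 0.999
```

```bash
python3 - <<'E'
from h import *
th=np.radians(-96);f=np.array([np.cos(th),np.sin(th)]);o=np.array([.5687,-.0745])
for x in(0,.02): plan([*(o+f*x),.068],-6)
E
```

```text
tcp [0.5771 0.0022 0.0694] yaw 173.7 shift [-0.001 -0.772  0.015] spin -0.007 J [ 16.3  27.5 -18.4   0.  -44.2 -22.6] t 24.1 F [1.3 0.5 0.2] w 0.999
tcp [0.5771 0.0022 0.0694] yaw 173.7 shift [-0.002 -0.972  0.015] spin -0.007 J [ 16.3  27.5 -18.4   0.  -44.2 -22.6] t 24.1 F [1.3 0.5 0.2] w 0.999
```

Request:
{"name": "carry_out", "arguments": {"delta_pos": [[0,-0.1,0],[0,-0.2,0],[0,-0.3,0],[0,-0.4,0],[0,-0.5,0],[0,-0.6,0],[0,-0.6,0]], "spin": [0,0,0,0,0,0,0], "gripper": [100,100,100,100,100,100,100]}}

```text
time_s: 24.98
tcp_pos: [0.5711, -0.0579, 0.0702]
ee_rot: [[-0.994, 0.112, 0.002], [0.112, 0.994, 0.0], [-0.002, 0.0, -1.0]]
wrist_force: [0.0, 0.1, 0.2]
gripper_width: 1.004
```

Request:
{"name": "carry_out", "arguments": {"delta_pos": [[0,-0.08,0],[0,-0.16,0],[0,-0.24,0],[0,-0.28,0],[0,-0.28,0]], "spin": [0,0,0,0,0], "gripper": [100,100,100,100,100]}}

```text
time_s: 25.6
tcp_pos: [0.568, -0.0849, 0.0701]
ee_rot: [[-0.994, 0.111, 0.002], [0.111, 0.994, 0.0], [-0.002, 0.001, -1.0]]
wrist_force: [0.7, 3.5, 3.6]
gripper_width: 0.998
```

Request:
{"name": "carry_out", "arguments": {"delta_pos": [[0,-0.03,0],[0,-0.06,0],[0,-0.06,0]], "spin": [0,0,0], "gripper": [100,100,100]}}

```text
time_s: 25.98
tcp_pos: [0.5673, -0.0906, 0.0701]
ee_rot: [[-0.994, 0.111, 0.002], [0.111, 0.994, 0.001], [-0.002, 0.001, -1.0]]
wrist_force: [0.9, 5.7, 3.9]
gripper_width: 0.999
```

Request:
{"name": "carry_out", "arguments": {"delta_pos": [[0,-0.02,0],[0,-0.04,0],[0,-0.04,0]], "spin": [0,0,0], "gripper": [100,100,100]}}

```text
time_s: 26.35
tcp_pos: [0.567, -0.0935, 0.0701]
ee_rot: [[-0.994, 0.111, 0.002], [0.111, 0.994, 0.002], [-0.002, 0.002, -1.0]]
wrist_force: [0.7, 9.1, 4.1]
gripper_width: 0.998
```

Request:
{"name": "carry_out", "arguments": {"delta_pos": [[0,-0.02,0],[0,-0.03,0],[0,-0.03,0]], "spin": [0,0,0], "gripper": [100,100,100]}}

```text
time_s: 26.72
tcp_pos: [0.5672, -0.0939, 0.0702]
ee_rot: [[-0.994, 0.111, 0.004], [0.111, 0.994, 0.005], [-0.003, 0.005, -1.0]]
wrist_force: [0.8, 19.7, 5.4]
gripper_width: 0.998
```

Request:
{"name": "carry_out", "arguments": {"delta_pos": [[0,-0.02,0],[0,-0.02,0],[0,-0.02,0]], "spin": [0,0,0], "gripper": [100,100,100]}}

```text
time_s: 27.1
tcp_pos: [0.5672, -0.0941, 0.0702]
ee_rot: [[-0.994, 0.111, 0.005], [0.111, 0.994, 0.007], [-0.004, 0.007, -1.0]]
wrist_force: [1.2, 27.1, 6.3]
gripper_width: 0.999
```

Request:
{"name": "carry_out", "arguments": {"delta_pos": [[0,0.2,0],[0,0.5,0],[0,0.7,-0.4],[0,1,-1]], "spin": [0,0,0,0], "gripper": [100,100,100,100]}}

```text
time_s: 27.6
tcp_pos: [0.5741, -0.0033, 0.1639]
ee_rot: [[-0.994, 0.112, -0.008], [0.112, 0.994, -0.003], [0.008, -0.004, -1.0]]
wrist_force: [0.9, 0.1, -0.1]
gripper_width: 1.002
```

Request:
{"name": "carry_out", "arguments": {"delta_pos": [[0,0.4,-0.4],[0,0.6,-0.9],[0,0.6,-0.9]], "spin": [0,0,0], "gripper": [100,100,100]}}

```text
time_s: 27.98
tcp_pos: [0.5845, 0.0578, 0.2595]
ee_rot: [[-0.994, 0.109, 0.007], [0.109, 0.994, 0.001], [-0.007, 0.001, -1.0]]
wrist_force: [-0.1, 0.6, -1.3]
gripper_width: 1.0
```

```bash
python3 - <<'E'
from h import *
im=capture("top"); im2=capture("side")
for q in("mallet","loupe","block"):
    for c in("top","side"):
        for d in spot_point(c,q)[:1]: print(c,q,round(d["p"],2),np.round(d["centre"],4))
a=cv2.resize(im[80:230,60:480],(800,286),interpolation=cv2.INTER_CUBIC); b=cv2.resize(im2[130:320,150:620],(778,314),interpolation=cv2.INTER_CUBIC)
out=np.zeros((600,800,3),np.uint8); out[:286]=a; out[286:,:778]=b
cv2.imwrite("pics/f.png",out[:,:,::-1]); plan([.5,.2,.2])
E
```

```text
side mallet 0.76 [ 0.4959  0.2958 -0.0008]
top loupe 0.56 [ 0.6404  0.3267 -0.0037]
side loupe 0.79 [0.6355 0.3258 0.0012]
top block 0.71 [ 4.961e-01 -4.426e-01  4.000e-04]
side block 0.9 [ 0.4996 -0.446  -0.0023]
tcp [0.5827 0.0562 0.2541] yaw 173.58 shift [0.981 1.337 0.542] spin 0.0 J [ 21.4  17.7  -3.9   0.  -68.6 -27.8] t 28.375 F [0.3 0.4 0.2] w 0.999
```

View pics/f.png

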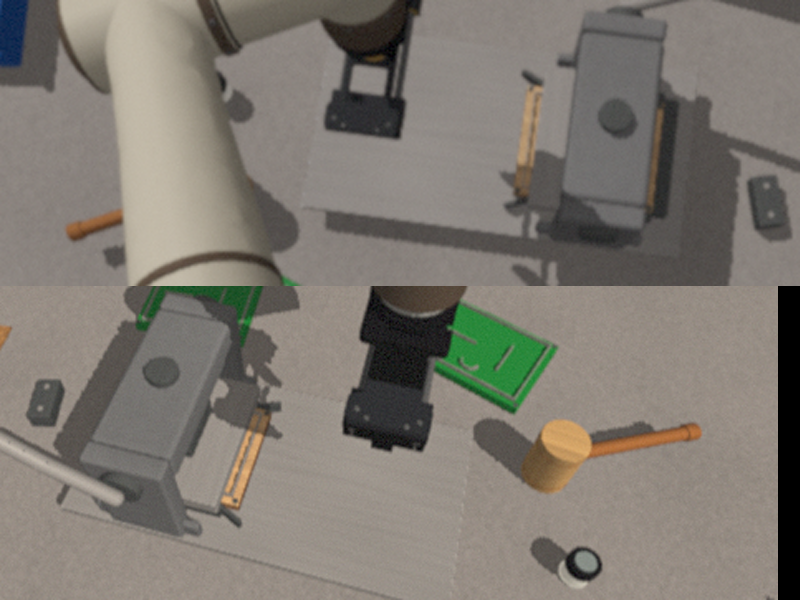

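The picture shows an even strip about 20 mm wide sticking out in front of the platen. The die's front edge meets the stop at (657,160). The mallet is standing at (555,455), and the loupe and block haven't moved.

```bash
python3 -c "
from station import *
print(finish_job())"
```

```text
the job is handed in; nothing more can be done
None
```

The job is handed in. Both rules are knocked level, the die is home against the back stop, and it took about 28 s of the 70 s allowed.

- **Rules:** I gripped the mallet by its head and pressed each rule down to a firm stop. Both stopped at the same height, about 23 N on the wrist. In the top picture afterwards they showed shadows as thin as the outline's. The gripper did not touch either rule.
- **Die:** I turned and drew it into the guides by its rear outline rule, then pushed its rear edge with the open fingers until it stopped at about 27 N. The gripper was then within about 1 mm of where it should be for home. The last picture shows an even strip of roughly 20 mm in front of the platen and the far edge at the stop.
- **Mallet and bystanders:** The mallet stands on the bench at about (0.496, 0.296), clear of the press. The loupe and the block are where they were, within the networks' accuracy.
- **Slips and disagreements:** The die first turned less than commanded, then too far, so its front corner reached a guide flare. I backed it off and squared it before it went in. In the last check the top camera did not find the mallet because the arm hid it; the side camera did.

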